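# Pack away the brush and snap the paint boxes shut

## Robot

A 7-joint arm with a two-finger parallel gripper is mounted at the origin on the work surface. World frame = base frame: x ahead of the robot, y to its left, z up, the work surface at z = 0. Lengths are in mm, angles in rad, forces in N, time in s.
With the tool pointing down it reaches from about 400 to 900 mm from the base axis. Payload 5.5 kg.
Tool frame: the origin (TCP) lies midway between the tips of the shut fingers; the grasp point (between the pads) lies 19 mm behind it; z points along the fingers, y is the line along which they close (so a half turn about z gives the same grasp; the last joint's range is limited). The gripper opens to 92 mm and grips with 3 to 60 N. Pads are 19 mm wide; open, the fingers measure 130 mm over their backs; the gripper's body (75 mm by 190 mm) begins 47 mm behind the grasp point.
Start: joints at [1.452, 0.501, -0.427, 1.55, 0.221, 1.138, -0.21], TCP at [242.217, -603.184, 226.729] pointing down, gripper open.
Joint ranges: [-2.88, 2.88], [-0.31, 2.03], [-1.54, 1.56], [0.2, 2.42], [-1.41, 4.55], [0.19, 2.02], [-2.57, 2.57]. Speed limits (rad/s): [2.57, 2.57, 3.14, 3.14, 3.14, 3.14, 3.14].

## Interface

Orientations are given as a unit quaternion [w, x, y, z].
In Python, from plant import r gives the robot as it stands. Calls block until the motion is done:
- r.move_ptp(position, orientation): joint-space move of the TCP to a pose.
- r.move_linear(position, speed=150, frame=None, f_stop=None): straight line of the TCP; frame=None keeps the orientation; speed is the mean speed in mm/s. With f_stop (N) it stops when the force on the tool has changed by that much, and returns True; else False.
- r.set_joints(angles): joint-space move.
- r.gripper_open() and r.grasp(grip_force=None): open the fingers fully, or close them until they stop; grip_force is the grip in N (None keeps the last).
- r.wait(seconds).
- r.inverse_kinematics(position, orientation): joint angles nearest the present ones, or None.
- r.get_image(name): name is "side" or "top"; returns (picture, depth): 384x512x3 uint8, red, green, blue; 384x512 float32, mm along the optical axis (not along the pixel's ray), 0 where there is no reading.
- r.calibration(name): a dict with "camera_matrix" (3x3 intrinsics, pixels), "distortion" ([k1, k2, p1, p2, k3] as OpenCV has them; the pictures are not rectified), "world_from_camera" (4x4, takes a point from camera to world coordinates). Camera axes: x right, y up, looking along -z (the intrinsics and any distortion apply to the point x, -y, -z); pixel columns grow to the right and rows downward; lengths in mm; the calibration is good to about 2 mm. A picture is of the moment at which its call begins. calibration takes no time and is no camera call.
A pose or a line that the arm cannot do raises r.IKError and nothing moves.
- r.close_job(): hands the job in; it is judged then, once.
Trained networks look in the newest picture that a camera, given by its name, has taken for a name from the list of things; names that differ only in an ending like _2 or _b are one class to them, and where a whole thing is asked for, a point or a joint stands for the part that bears it (a point fixed in the world has none). Each returns a list of dicts, best first, with "confidence" (0 to 1); they miss things now and then, are a little off and sometimes report something else, mostly with a low value. They report only what shows in the picture. A call takes as long as a camera call.
- r.trace(query, camera): "mask" (384x512 bool, what is visible of it) and "box" ([centre column, centre row, width, height] in pixels, round what is visible of it).
Readings, each from a call of its own:
- r.read_time_s(): time.
- r.read_joints(): joint angles.
- r.read_dq(): joint speeds.
- r.read_joint_torque(): joint torques, N m.
- r.read_eef_pos(): TCP position.
- r.read_tcp_rot(): TCP orientation.
- r.read_ft_force(): force on the tool from outside, world axes, zero at the start.
- r.read_ft_torque(): the same for the moment, N m.
- r.read_opening(): opening from 0.0 (shut) to 1.0 (fully open).
- r.read_gripper_force(): force on a finger pad.
Only numpy, scipy, OpenCV 4.12 (cv2) and the standard library are available. Lean on these libraries where they do the work, as an engineer would, in place of code of your own. Each camera call takes 0.05 s, during which the arm holds its last target. There are 200 camera calls.

## Task

Two wooden paint boxes stand open on the painting table: put the stray flat brush into the box that already holds brushes, not the one with the paint bottles. Then swing both box covers over and press each one fully home until its clip snaps and holds it shut. Leave the tumbler and the standing paint bottle where they are.

Things in the scene. Friction and masses are not known exactly. Their poses are not given: they have to be found in the camera images.
- brush_box: Open wooden box holding two brushes, fixed to the table, 160 x 160 mm, 50 mm high, walls and floor 4 mm. Origin: centre of its underside, z up. Cover hinge line along the box's x axis at y = +80, z = 50 mm; sprung steel clip in front of the -y wall, out to y = -102 mm. The stored brushes (12 mm high, fixed) lie along y at x = +28 to +74 mm; the floor from x = -76 to +28 mm is free.
- bottle_box: The same box, cover and clip, but holding two paint bottles (up to 36 mm thick, fixed) that lie along y at x = 0 to +72 mm. Origin and axes as for brush_box.
- brush_cover (a joint): Angle of the brush box's plywood cover, 160 mm (along the hinge) x 172 mm, 6 mm thick: 0 = fully shut, 1.57 = upright, up to 2.0 = leaning out over the box's +y side. It stays open where left; nearly shut it springs back up a little unless its tongue has snapped under the clip (press down near the free edge with about 10 N).
- bottle_cover (a joint): Angle of the bottle box's cover; the same.
- brush_cover_edge (a point): Point on the outer face (top face when shut) of the brush box's cover, 160 mm from the hinge line, 12 mm short of the free edge, midway along it. Its axes are the box's when the cover is shut.
- bottle_cover_edge (a point): The same point on the bottle box's cover.
- brush: Stray flat brush, 130 mm long, lying flat on the table beyond the boxes, 60 g. Origin: centre of its underside; x runs along it from handle to bristles, z up. Wooden handle 25 mm wide, 14 mm thick, from x = -65 to +10 mm; steel ferrule and dark bristles 34 mm wide from +10 to +65 mm.
- tumbler: Purple tumbler standing upright, 84 mm wide at the rim, 125 mm high. Bystander. Origin: centre of its underside.
- paint_bottle: White paint bottle with a black cap, standing upright, 54 mm wide, 130 mm high. Bystander. Origin: centre of its underside.

How it is judged:
By the outcome, as a careful person would: the job done as asked, in the order asked, and still so for the second after the job is handed in, with the robot touching nothing.
It also fails if it takes over 72 s, if anything falls off the work surface, if the arm or the gripper's body presses on something with over 40 N, if the wrist force passes 120 N, or if a joint passes its speed limit or range.

## Working session

There is one attempt and no reset: what is moved stays moved. The work goes in short steps, each a Python script; the robot and the scene stay as the last script left them, time stands still between calls to the robot, and variables do not carry over. Pictures are saved under pics/ and viewed, at most 10 in all, crops included, and the job is handed in when it is done.

```bash
ls; mkdir -p pics; python3 - <<'E'
from plant import r
import cv2,numpy as np
ims=[]
for n in ("top","side"):
    p,d=r.get_image(n); np.savez(f"{n}0.npz",p=p,d=d); ims.append(p)
    c=r.calibration(n); print(n,np.round(c["camera_matrix"],1).tolist(),np.round(c["distortion"],3),np.round(c["world_from_camera"],3).tolist())
im=np.vstack(ims)
cv2.imwrite("pics/a.png",ims[0][:,:,::-1]);cv2.imwrite("pics/b.png",ims[1][:,:,::-1])
print(r.read_time_s(), r.read_tcp_rot(), r.read_eef_pos())
E
```

```text
pics
top [[391.0, 0.0, 261.4], [0.0, 391.0, 200.3], [0.0, 0.0, 1.0]] [-0.077  0.     0.     0.     0.   ] [[0.02, 0.981, -0.191, 405.951], [-1.0, 0.016, -0.022, -19.579], [-0.018, 0.191, 0.981, 1044.249], [0.0, 0.0, 0.0, 1.0]]
side [[358.6, 0.0, 253.6], [0.0, 358.6, 190.2], [0.0, 0.0, 1.0]] [0.028 0.    0.    0.    0.   ] [[-0.978, -0.155, 0.136, 720.37], [0.206, -0.71, 0.674, 672.081], [-0.008, 0.687, 0.726, 818.454], [0.0, 0.0, 0.0, 1.0]]
0.1 [-8.68547628e-04  9.81828782e-01  1.89766886e-01 -1.32256541e-04] [ 241.90331873 -602.62308203  225.78191969]
```

View pics/a.png

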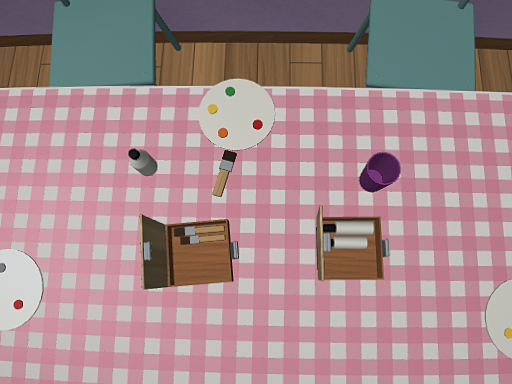

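View pics/b.png

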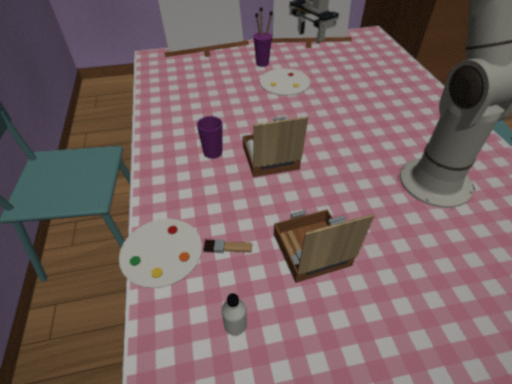

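Left box (about 200,252) holds brushes and its cover leans out. The right box (350,247) holds bottles and its cover is upright. The stray brush is at (224,173), bristles up (away from the robot). Next I'll localise them.

```bash
cat > h.py <<'E'
from plant import r
import cv2,numpy as np
def cloud(n,d):
    c=r.calibration(n);K=np.array(c["camera_matrix"]);D=np.array(c["distortion"],float);T=np.array(c["world_from_camera"])
    h,w=d.shape;v,u=np.mgrid[:h,:w]
    q=cv2.undistortPoints(np.stack([u,v],-1).reshape(-1,1,2).astype(float),K,D).reshape(h,w,2)
    P=np.stack([q[...,0]*d,-q[...,1]*d,-d],-1)@T[:3,:3].T+T[:3,3]
    P[d==0]=np.nan
    return P
def fit_plane_angle(P):  # P in box frame: (y,z) of cover -> angle by principal direction
    pass
E
python3 - <<'E'
from h import *
pc={}
for n in ("top","side"):
    p,d=r.get_image(n); pc[n]=cloud(n,d)
    tab=pc[n][...,2]; print(n,"table z",np.nanmedian(tab))
    for q in ("brush_box","bottle_box","brush","brush_cover","bottle_cover","tumbler","paint_bottle"):
        for t in r.trace(q,n)[:2]:
            if t["confidence"]<.3: continue
            m=t["mask"]; A=pc[n][m]; A=A[~np.isnan(A[:,0])]
            print(n,q,round(t["confidence"],2),np.round(t["box"]),len(A),"min",np.round(np.percentile(A,2,0)),"max",np.round(np.percentile(A,98,0)),"med",np.round(np.median(A,0)))
            if q=="brush":
                B=A[A[:,2]>5]; print(cv2.minAreaRect(B[:,:2].astype(np.float32)), len(B))
            if q.endswith("box"):
                B=A[(A[:,2]>40)&(A[:,2]<56)]; print(" rim",cv2.minAreaRect(B[:,:2].astype(np.float32)),len(B))
            if q.endswith("cover"):
                B=A[A[:,2]>60]
                mu=np.median(B,0); B=B[np.linalg.norm(B-mu,axis=1)<130]
                U,S,V=np.linalg.svd(B-B.mean(0),full_matrices=False); print(" plane c",np.round(B.mean(0)),"n",np.round(V[2],3),"rms",S[2]/len(B)**.5)
            np.save(f"m_{n}_{q}.npy",A)
E
```

```text
top table z -0.8406522666746241
top brush_box 0.96 [188. 254.  98.  77.] 5921 min [381.  77.   0.] max [540. 254. 221.] med [460. 201.  15.]
 rim ((462.7541198730469, 152.86990356445312), (160.70330810546875, 182.1215362548828), 6.2474284172058105) 576
top bottle_box 0.85 [354. 242.  75.  77.] 4295 min [ 405. -318.   -0.] max [ 558. -128.  221.] med [ 481. -229.   25.]
 rim ((481.21685791015625, -233.00363159179688), (157.5169677734375, 187.952392578125), 0.7140073180198669) 491
top brush 0.58 [227. 176.  22.  49.] 513 min [619.  81.  -0.] max [741. 132.  17.] med [687. 108.  13.]
((680.2107543945312, 108.75019836425781), (34.0105094909668, 130.87338256835938), 75.1932601928711) 491
top brush_cover 0.63 [155. 252.  33.  74.] 1863 min [376. 233.  -0.] max [530. 294. 223.] med [450. 244. 154.]
 plane c [450. 244. 158.] n [-0.105  0.994 -0.033] rms 3.2286603073039712
top bottle_cover 0.84 [324. 243.  14.  68.] 495 min [ 406. -147.   39.] max [ 543. -127.  223.] med [ 475. -132.  217.]
 plane c [ 473. -133.  199.] n [-0.018  1.    -0.001] rms 5.079290326457821
top tumbler 0.64 [382. 172.
[... 913 characters left out ...]
sh 0.73 [229. 246.  51.  12.] 537 min [621.  84.   2.] max [742. 136.  16.] med [688. 113.  13.]
((680.78857421875, 110.69999694824219), (35.26392364501953, 129.19544982910156), 75.75006866455078) 502
side brush_cover 0.87 [337. 245.  74.  55.] 2684 min [374. 236.  52.] max [529. 261. 223.] med [454. 251. 154.]
 plane c [455. 251. 154.] n [ 0.109 -0.994  0.023] rms 2.7868054225994183
side bottle_cover 0.77 [281. 143.  55.  49.] 2236 min [ 403. -142.   54.] max [ 556. -125.  221.] med [ 480. -132.  147.]
 plane c [ 480. -132.  148.] n [-0.023  0.997 -0.071] rms 2.420293901640361
side tumbler 0.59 [211. 137.  27.  45.] 894 min [ 634. -333.    5.] max [ 706. -254.  125.] med [ 670. -269.   88.]
```

```bash
cat >> h.py <<'E'
from scipy.spatial.transform import Rotation as Ro
def down(deg):
    c,s=np.cos(np.radians(deg)),np.sin(np.radians(deg))
    q=Ro.from_matrix(np.array([[c,s,0],[s,-c,0],[0,0,-1]])).as_quat(); return [q[3],*q[:3]]
BR=dict(c=np.array([461.4,163.0]),yaw=6.1); BO=dict(c=np.array([481.3,-225.0]),yaw=1.0)
def W(b,x,y,z):
    c,s=np.cos(np.radians(b['yaw'])),np.sin(np.radians(b['yaw']))
    return [b['c'][0]+c*x-s*y,b['c'][1]+s*x+c*y,z]
E
python3 - <<'E'
from h import *
P=np.load("m_top_brush_box.npy");A=np.vstack([P,np.load("m_side_brush_box.npy")])
c,s=np.cos(np.radians(6.1)),np.sin(np.radians(6.1))
L=(A[:,:2]-BR['c'])@np.array([[c,-s],[s,c]])
for lo in range(-80,80,10):
    m=(L[:,0]>lo)&(L[:,0]<lo+10)&(abs(L[:,1])<60); print(lo,np.round(np.percentile(A[m,2],[5,50,95])),end=' ')
print()
for off in (-14.5,165.5):
    a=r.inverse_kinematics([673,112,150],down(off));print(off,None if a is None else np.round(a,2))
    for d in(110.6,-249.4):
        for z in (19,200):
            a=r.inverse_kinematics(W(BR,-7,-8,z),down(off+d));print(' ',off+d,None if a is None else np.round(a,2))
for b in (BR,BO):
    for f in (90,-90):
        for y,z in((130,240),(100,190),(-75,56)):
            a=r.inverse_kinematics(W(b,0,y,z),down(b['yaw']+f));print(f,y,None if a is None else np.round(a,2))
E
```

```text
-80 [ 1.  7. 51.] -70 [0. 3. 7.] -60 [1. 3. 6.] -50 [0. 4. 6.] -40 [0. 3. 7.] -30 [0. 3. 6.] -20 [0. 3. 7.] -10 [0. 3. 6.] 0 [0. 3. 6.] 10 [1. 3. 6.] 20 [ 1.  4. 13.] 30 [ 4. 15. 18.] 40 [ 2. 14. 18.] 50 [ 2. 15. 18.] 60 [12. 15. 18.] 70 [ 2. 30. 51.] 
-14.5 [ 0.28  0.72 -0.74  1.52  0.52  1.11 -2.4 ]
  96.1 [ 0.24  0.64 -0.76  2.09  0.71  0.69 -0.89]
  96.1 [ 0.65  0.5  -1.29  1.98  0.55  1.08 -0.78]
  -263.9 [ 0.24  0.64 -0.76  2.09  0.71  0.69 -0.89]
  -263.9 [ 0.65  0.5  -1.29  1.98  0.55  1.08 -0.78]
165.5 [ 0.46  0.89 -1.11  1.51  0.82  1.26  0.56]
  276.1 [ 0.58  1.04 -1.31  2.08  1.2   1.11  1.9 ]
  276.1 [ 0.65  0.5  -1.29  1.98  0.55  1.08  2.36]
  -83.9 [ 0.58  1.04 -1.31  2.08  1.2   1.11  1.9 ]
  -83.9 [ 0.65  0.5  -1.29  1.98  0.55  1.08  2.36]
90 130 [ 0.33  0.57 -1.29  1.81  0.59  1.22 -1.03]
90 100 [ 0.38  0.64 -1.3   1.89  0.68  1.15 -1.06]
90 -75 [ 0.44  0.58 -0.83  2.09  0.63  0.74 -0.69]
-90 130 [ 0.33  0.57 -1.29  1.81  0.59  1.22  2.11]
-90 100 [ 0.38  0.64 -1.3   1.89  0.68  1.15  2.08]
-90 -75 [ 0.73  0.92 -1.3   2.08  1.06  1.07  2.12]
90 130 [ 1.01  0.3  -1.01  1.92  0.29  1.08 -0.11]
90 100 [ 0.98  0.38 -0.93  1.96  0.36  0.99 -0.11]
90 -75 [ 1.01  0.65 -0.65  1.87  0.53  0.8   0.09]
-90 130 [-0.94  0.46  1.37  1.97 -0.5   1.13 -2.48]
-90 100 [-0.67  0.4   1.08  2.   -0.43  0.98 -2.51]
-90 -75 [-0.28  0.9   1.13  1.92 -0.99  1.02 -1.81]
```

```bash
python3 - <<'E'
from h import *
u=np.array([np.cos(np.radians(-14.5)),np.sin(np.radians(-14.5))])
g=np.array([680.5,109.7])-8*u
r.move_ptp([*g,150],down(-14.5))
r.move_linear([*g,5],speed=120,f_stop=8)
r.grasp(25)
print(r.read_eef_pos(),r.read_opening(),r.read_gripper_force())
r.move_linear([*g,150])
r.move_ptp([*g,150],down(96.1))
r.move_linear(W(BR,-7,-8,150),speed=200)
print(r.read_time_s(),r.read_opening(),r.read_gripper_force(),r.read_eef_pos(),W(BR,-7,-8,150))
ims=[]
for n in("top","side"):
    p,d=r.get_image(n); ims.append(p)
cv2.imwrite("pics/c.png",cv2.resize(np.hstack([ims[0][130:330,80:330],ims[1][130:330,200:450]]),None,fx=1.6,fy=1.6)[:,:,::-1])
E
```

```text
[672.72156471 111.72556461   4.97750842] 0.27504014996277715 24.970599710941315
10.15 0.27352500405403296 24.97079908847809 [456.51818131 154.05166589 150.18001746] [np.float64(455.28974696175743), np.float64(154.30144794758073), 150]
```

View pics/c.png

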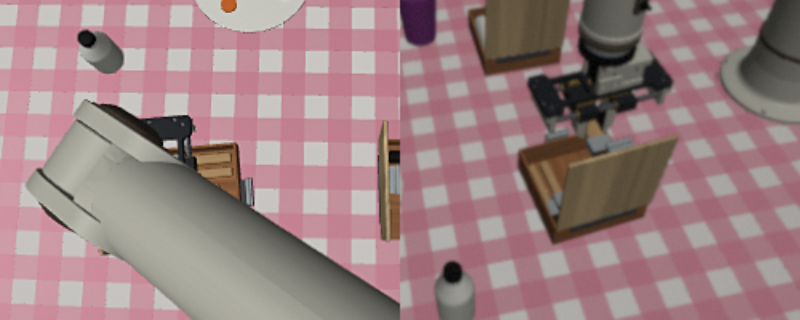

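The brush is held level over the box. Lowering it and letting go.

```bash
python3 - <<'E'
from h import *
print(r.move_linear(W(BR,-7,-8,20),speed=100,f_stop=6), r.read_eef_pos(), r.read_ft_force())
r.gripper_open(); print(r.read_ft_force())
r.wait(0.3)
r.move_linear(W(BR,-7,-8,320),speed=200)
r.move_ptp(W(BO,0,140,320),down(BO['yaw']+90))
print(r.read_time_s())
ims=[]
for n in("top","side"):
    p,d=r.get_image(n); ims.append(p)
    P=cloud(n,d)
    for q in("brush_cover","bottle_cover"):
        for t in r.trace(q,n)[:1]:
            B=P[t["mask"]];B=B[B[:,2]>60]; print(n,q,round(t["confidence"],2),np.round(np.median(B,0)),[np.round(np.nanmedian(B[abs(B[:,2]-z)<15],0)) for z in(90,150,205)])
cv2.imwrite("pics/d.png",cv2.resize(np.hstack([ims[0][130:330,80:330],ims[1][130:330,200:450]]),None,fx=1.6,fy=1.6)[:,:,::-1])
E
```

```text
False [455.74614736 154.51109356  20.51364639] [ 0.98447795 -0.35531408 -0.60451008]
[-0.04456874  0.23766771  0.27775368]
15.75
top brush_cover 0.6 [450. 244. 161.] [array([444., 241.,  90.]), array([452., 245., 150.]), array([453., 245., 212.])]
side brush_cover 0.81 [455. 251. 158.] [array([456., 249.,  90.]), array([457., 251., 150.]), array([455., 253., 207.])]
side bottle_cover 0.67 [455. 251. 158.] [array([456., 249.,  90.]), array([457., 251., 150.]), array([455., 253., 207.])]
```

View pics/d.png

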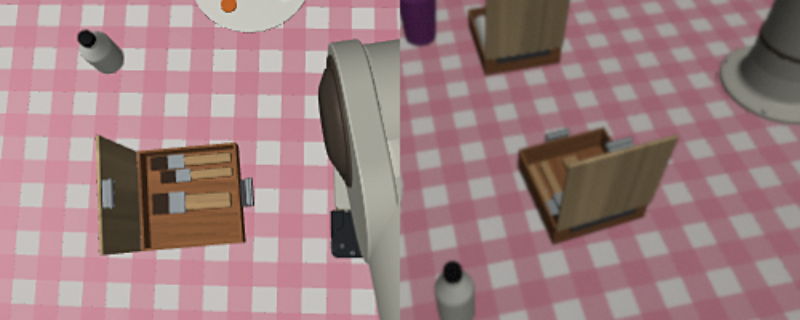

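The stray brush lies flat in the brush box, parallel to the stored ones (third brush at about (190,203) in the crop), and the covers are unmoved. Closing the bottle cover.

```bash
cat >> h.py <<'E'
def shut(b,rho=140,a=10):
    f=[None]
    def arc(th): 
        return W(b,0,80-rho*np.cos(th)+6*np.sin(th)+a, 50+rho*np.sin(th)+6*np.cos(th))
    r.grasp(10)
    r.move_linear(W(b,0,140,190),speed=200,f_stop=8)
    for th in np.r_[np.arange(1.75,0.1,-0.15),0.12]:
        hit=r.move_linear(arc(th),speed=120,f_stop=30)
        print(round(th,2),np.round(r.read_ft_force(),1),hit)
        if hit: return False
    p=W(b,0,-68,0)
    r.move_linear([p[0],p[1],85],speed=100)
    hit=r.move_linear([p[0],p[1],51],speed=40,f_stop=25)
    print("press",hit,r.read_eef_pos(),r.read_ft_force())
    r.move_linear([p[0],p[1],330],speed=200)
    print(r.read_time_s(), r.read_ft_force())
E
python3 - <<'E'
from h import *
shut(BO)
E
```

```text
1.75 [-0.8  0.6 -0.3] False
1.6 [ 0.8 -0.1  0.3] False
1.45 [ 1.2 -0.3 -0.6] False
1.3 [ 0.8 -0.1  0.4] False
1.15 [ 0.6  0.3 -0.1] False
1.0 [-0.  -1.   0.3] False
0.85 [ 0.1  0.3 -0.1] False
0.7 [-0.1  0.6  1.1] False
0.55 [-0.9 -0.   0.7] False
0.4 [-0.5  0.4  0. ] False
0.25 [ 0.2 -0.7  0.6] False
0.12 [-0.7  0.2 -1. ] False
press True [ 482.33968077 -292.91641526   55.82287261] [-4.18505956  0.27849508 12.63196981]
24.775 [ 0.61493631  0.01861188 -0.55975702]
```

```bash
python3 - <<'E'
from h import *
r.move_ptp(W(BR,0,150,330),down(BR['yaw']+90))
ims=[]
for n in("top","side"):
    p,d=r.get_image(n); P=cloud(n,d); ims.append(p)
    c=P.reshape(-1,3)
    c=c[(c[:,2]>42)&(c[:,2]<120)]
    L=(c[:,:2]-BO['c'])
    for y in(-85,-60,-30,0,30,60): 
        m=(abs(L[:,0])<70)&(abs(L[:,1]-y)<6); print(n,y,m.sum(),np.round(np.median(c[m,2]),1) if m.any() else None)
cv2.imwrite("pics/e.png",cv2.resize(np.hstack([ims[0][180:310,290:420],ims[1][90:220,210:340]]),None,fx=3,fy=3)[:,:,::-1])
E
```

```text
top -85 254 54.9
top -60 257 55.3
top -30 259 54.7
top 0 271 54.9
top 30 264 54.9
top 60 277 55.2
side -85 82 55.6
side -60 89 55.4
side -30 96 55.4
side 0 96 55.9
side 30 110 55.8
side 60 104 55.6
```

View pics/e.png

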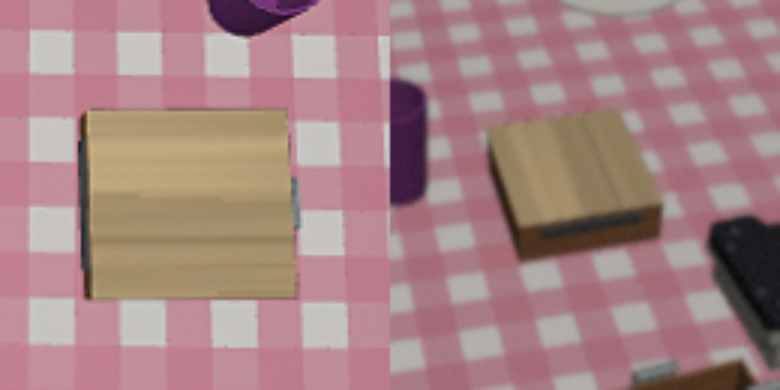

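The bottle cover lies flat at 55–56 mm with no tilt, so it has snapped shut; the clip shows at (297,203). Doing the brush cover the same way.

```bash
python3 - <<'E'
from h import *
shut(BR)
r.move_ptp([242,-603,300],down(22))
ims=[]
for n in("top","side"):
    p,d=r.get_image(n); P=cloud(n,d); ims.append(p)
    c=P.reshape(-1,3); c=c[(c[:,2]>42)&(c[:,2]<120)]
    for b in(BR,BO):
        t=np.radians(b['yaw']);L=(c[:,:2]-b['c'])@np.array([[np.cos(t),-np.sin(t)],[np.sin(t),np.cos(t)]])
        print(n,[np.round(np.median(c[(abs(L[:,0])<70)&(abs(L[:,1]-y)<6),2]),1) for y in(-85,-60,-30,0,30,60)])
print(r.read_time_s())
cv2.imwrite("pics/f.png",np.hstack([ims[0][90:330,80:440],ims[1][90:330,150:450]])[:,:,::-1])
E
```

```text
1.75 [ 0.6  1.  -0.4] False
1.6 [-0.3 -0.3 -0.6] False
1.45 [-1.6  0.2 -0.4] False
1.3 [-0.3  0.2 -0.2] False
1.15 [0.1 0.8 0.1] False
1.0 [ 0.   1.1 -0.5] False
0.85 [-0.7  0.1 -0.4] False
0.7 [-0.3  0.3 -0.1] False
0.55 [ 0.4  0.4 -0.8] False
0.4 [ 0.6  0.4 -0.4] False
0.25 [ 0.9  0.2 -0.8] False
0.12 [ 1.1 -0.  -0.1] False
press True [468.45847644  95.36630826  55.6200598 ] [-5.63140001 -1.73166196 18.46191419]
34.6083 [0.39921028 0.31398461 0.25839945]
top [np.float64(55.2), np.float64(55.4), np.float64(55.2), np.float64(55.1), np.float64(55.3), np.float64(55.6)]
top [np.float64(54.9), np.float64(54.9), np.float64(55.0), np.float64(54.9), np.float64(54.9), np.float64(55.0)]
side [np.float64(56.1), np.float64(55.9), np.float64(55.9), np.float64(56.2), np.float64(56.2), np.float64(56.4)]
side [np.float64(55.4), np.float64(55.4), np.float64(55.5), np.float64(55.5), np.float64(55.5), np.float64(55.6)]
37.3083
```

View pics/f.png

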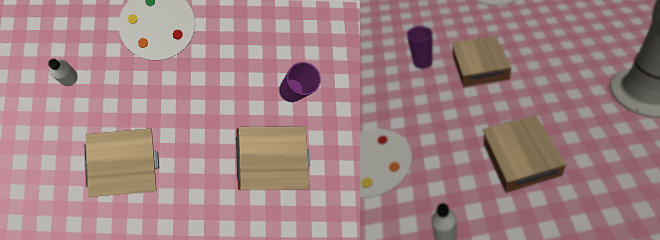

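Both covers are flat and shut (boxes at (120,160) and (272,157)). The tumbler and the paint bottle are where they were.

```bash
python3 -c "
from plant import r
print(r.close_job())"
```

```text
the job is handed in; nothing more can be done
None
```

The job is handed in at about 37 s: the stray brush is in the brush box, both covers read flat and shut in the last camera check, and the tumbler and paint bottle were not touched.

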